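# Which jar holds the fossil

## Robot

A 6-joint arm with a two-finger parallel gripper is mounted at the origin on the work surface. World frame = base frame: x ahead of the robot, y to its left, z up, the work surface at z = 0. Lengths are in mm, angles in rad, forces in N, time in s.
With the tool pointing down it reaches from about 350 to 975 mm from the base axis. Payload 7.1 kg.
Tool frame: the origin (TCP) lies at the very end of the fingers, on their centre line; the grasp point (between the pads) lies 19 mm behind it; z points along the fingers, x is the direction in which the jaws open and shut, and the axes are right-handed (so a half turn about z gives the same grasp; the last joint's range is limited). The gripper opens to 88 mm and grips with 3 to 60 N. Pads are 20 mm wide; open, the fingers measure 115 mm over their backs; the gripper's body (75 mm by 178 mm) begins 61 mm behind the grasp point.
Start: joints at [-1.189, 0.423, 1.63, -0, 1.089, -0.019], TCP at [243.862, -575.444, 222.675] pointing down, gripper open.
Joint ranges: [-3, 3], [-0.9, 2.11], [0.09, 2.58], [-1.31, 4.45], [0.11, 2.69], [-2.54, 2.54]. Speed limits (rad/s): [2.39, 2.39, 3.01, 3.14, 3.14, 3.14].

## Interface

Orientations are given as a rotation vector (axis times angle).
In Python, from workcell import ctrl gives the robot as it stands. The module is installed in compiled form; this text tells all that it offers.
- The arm moves only by the tool move_arm, never from a script. Its argument "motion" is a list of rows, each a list of 2 entries, a list of its own where there are three numbers: the shift along the tool's x, y, z normalised to -1 to 1, where 1 is 150 mm, then the turn, a rotation vector about the tool's x, y, z normalised to -1 to 1, where 1 is 60 degrees. In form: [[[x, y, z], [rx, ry, rz]], ...]. A call has exactly 5 rows; each row is the pose to reach, as a shift and turn from the pose commanded when the call began, along the tool's axes at that moment; what a row does not reach only later rows make up. A row lasts 1/8 s, in which the tool goes at most 62.5 mm and 10.7 degrees, less where a joint would pass 70% of its speed; a pose out of reach is approached as far as the arm can. A call with a number of a shift or a turn outside -1 to 1 is refused whole. A call with a gripper value outside its range is refused whole. "gripper" is the opening, from 0 (shut) to 1 (fully open), set as the call begins (left out, the last holds). The fingers move at their own pace and stop on an object; the grip force is fixed at half the most. Time passes only in rows, so rows that repeat a pose let the fingers close, or fill a call up. It gives the time, the measured TCP pose, the force and the opening at its end, in the units of the state.
- ctrl.get_obs(): the state, without advancing time (a new reading comes with each control period).
- ctrl.get_image(name): name is "side" or "top"; returns a dict with "pixels" (400x640x3 uint8, red, green, blue), "camera_matrix" (3x3 intrinsics, pixels), "R" (3x3) and "t" (3): a world point X has camera coordinates R X + t. Camera axes: x right, y down, z forward; pixel columns grow to the right and rows downward; lengths in mm; the calibration is good to about 2 mm. A picture is of the moment at which its call begins. There is no depth.
- ctrl.close_job(): hands the job in, once; it reports no verdict.
Trained networks look in the newest picture that a camera, given by its name, has taken for a name from the list of things; names that differ only in an ending like _2 or _b are one class to them, and where a whole thing is asked for, a point or a joint stands for the part that bears it (a point fixed in the world has none). Each returns a list of dicts, best first, with "p" (0 to 1); they miss things now and then, are a little off and sometimes report something else, mostly with a low value. They report only what shows in the picture. A call takes as long as a camera call.
- ctrl.boxes_of(camera, name): "location" ([x, y, z] in mm, in world coordinates, good to about 4 mm: the middle of the surface that is visible of it).
- ctrl.regions_of(camera, name): "mask" (400x640 bool, what is visible of it).
- ctrl.pinpoint(camera, name): "location" ([x, y, z] in mm, in world coordinates, good to about 4 mm: a listed point, or the origin of a listed thing).
The state is a dict: "t": time; "qpos": joint angles; "qvel": joint speeds; "joint_torque": joint torques, N m; "ee_pos": TCP position; "orientation": TCP orientation; "ft_force": force on the tool from outside, world axes, zero at the start; "moment": the same for the moment, N m; "width": finger opening in mm.
Only numpy, scipy, OpenCV 4.12 (cv2) and the standard library are available. Lean on these libraries where they do the work, as an engineer would, in place of code of your own. Each camera call takes 0.05 s, during which the arm holds its last target.

## Task

One of the two identical white jars with grey lids holds a fossil, the other only padding. Lift the left-hand jar (as seen from the robot), then the right-hand one, a good 5 cm clear of the bench to feel which is heavier, setting them down again where they stood; then stand the heavier jar in the shallow card tray, leaving the lighter one on the bench in its old place. Keep both jars upright and set them down gently, never dropping them.

Things in the scene. Friction and masses are not known exactly. Their poses are not given: they have to be found in the camera images.
- jar_left: Closed jar on the robot's left (+y): upright cylinder 56 mm across, 104 mm high, smooth white opaque plastic, grey screw lid of the same diameter over the top 21 mm. Grip it from above across the diameter, about 70 mm up. Origin at the centre of its underside, z up the axis.
- jar_right: The jar on the robot's right (-y), same size, look, origin and axes as jar_left. Each jar weighs 0.1 to 0.75 kg with its contents, which may shift 2 mm inside; one of the two, either by chance, weighs more than twice as much as the other and at least 0.25 kg more. Grip with about 25 N.
- tray: Shallow open tray of yellow-brown card with a white paper floor, fixed to the bench: 140 mm along its x, 120 mm along its y, walls 30 mm high and 4 mm thick, floor 4 mm thick. Origin at the centre of its underside (bench level), z up. It stands between the two jars, which are on the robot's left and right.

How it is judged:
By the outcome, as a careful person would: the job done as asked, in the order asked, and still so for the second after the job is handed in, with the robot touching nothing.
It also fails if it takes over 67 s, if anything falls off the work surface, if the arm or the gripper's body presses on something with over 40 N, if the wrist force passes 120 N, or if a joint passes its speed limit or range.

## Working session

There is one attempt and no reset: what is moved stays moved. The work goes in short steps, Python scripts to look and compute and a tool call to move; the robot and the scene stay as the last step left them, time stands still between calls to the robot, and variables do not carry over. Pictures are saved under pics/ and viewed, and the job is handed in when it is done.

Besides the shell and the picture viewer there is one more tool, called after ">>>" by a JSON object that holds its "op" and its "data". move_arm: Moves the arm, as the interface text tells. Its arguments: {"type":"object","properties":{"motion":{"type":"array","items":{"type":"array"}},"gripper":{"type":"number"}},"required":["motion"]}

```bash
mkdir -p pics; python3 - <<'E'
from workcell import ctrl
import cv2,numpy as np
for c in("top","side"):
    im=ctrl.get_image(c); cv2.imwrite(f"pics/{c}0.png",im["pixels"][:,:,::-1])
    for n in("jar_left","tray"):
        for d in ctrl.pinpoint(c,n): print(c,n,d["p"],np.round(d["location"],1))
o=ctrl.get_obs()
for k in o: print(k,np.round(o[k],3))
E
```

```text
top jar_left 0.97 [549.3 249.9   5.1]
top tray 0.94 [528.1 -13.2  -3.1]
side tray 0.88 [523.9 -16.3   1.9]
side tray 0.26 [ 522.7 -225.5   -1.4]
t 0.3
qpos [-1.189  0.423  1.63  -0.     1.089 -0.019]
qvel [ 0.001 -0.001 -0.001 -0.    -0.    -0.001]
joint_torque [ 1.0000e-03 -5.4406e+01 -2.7354e+01  6.4000e-02  2.0000e-02 -0.0000e+00]
ee_pos [ 243.807 -575.287  222.405]
orientation [-2.619e+00  1.735e+00  1.000e-03]
ft_force [ 0.571 -0.402 -0.384]
moment [-0.016 -0.033  0.016]
width 87.951
```

View pics/top0.png

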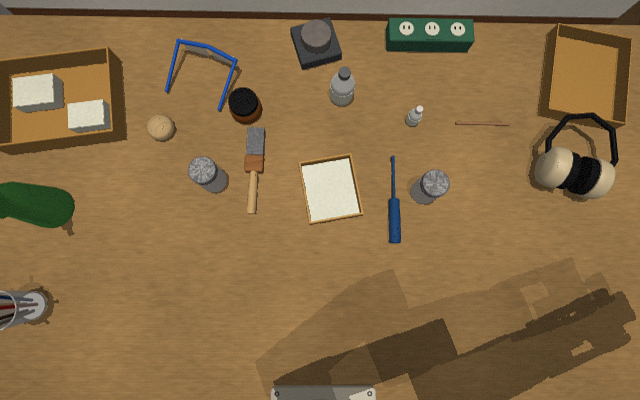

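View pics/side0.png

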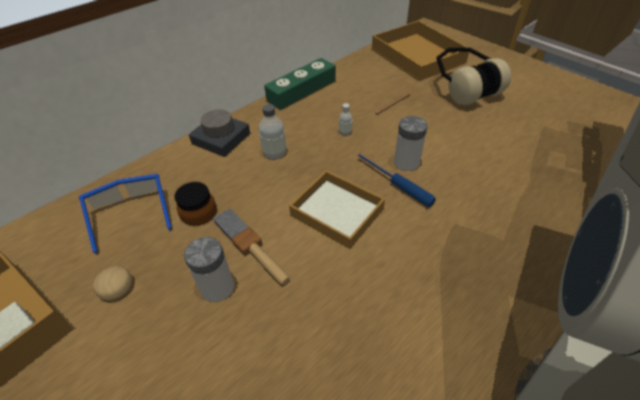

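Top view: left jar's lid is at about (202,170), the right jar's at (435,183), and the slightly turned tray at (330,189). A brush lies right of the left jar and a screwdriver left of the right jar. Next I'll refine the jar positions by fitting cylinder silhouettes.

```bash
cat > h.py <<'E'
from workcell import ctrl
import cv2,numpy as np
from scipy.optimize import minimize
def proj(im,X): 
    c=np.asarray(im["R"])@np.asarray(X,float).T+np.asarray(im["t"]).reshape(3,1); u=np.asarray(im["camera_matrix"])@c; return (u[:2]/u[2]).T
def unproj(im,uv,z):
    R=np.asarray(im["R"]);t=np.asarray(im["t"]).ravel();K=np.asarray(im["camera_matrix"])
    d=R.T@np.linalg.inv(K)@np.array([*uv,1.]);o=-R.T@t
    return o+d*(z-o[2])/d[2]
a=np.linspace(0,2*np.pi,48,endpoint=False)
def cyl(x,y,z0=0,h=104,r=28): return np.vstack([np.c_[x+r*np.cos(a),y+r*np.sin(a),0*a+z] for z in(z0,z0+h)])
def sil(im,P):
    S=4;m=np.zeros((400*S,640*S),np.uint8); hh=cv2.convexHull(((proj(im,P)+.5)*S).astype(np.float32)).astype(np.int32)
    cv2.fillConvexPoly(m,hh,1); return cv2.resize(m.astype(np.float32),(640,400),interpolation=cv2.INTER_AREA)
def fit(im,mask,x0,z0=0):
    def f(p):
        s=sil(im,cyl(*p,z0)); return -np.minimum(s,mask).sum()/np.maximum(s,mask).sum()
    return minimize(f,x0,method="Nelder-Mead",options=dict(initial_simplex=np.array([x0,[x0[0]+8,x0[1]],[x0[0],x0[1]+8]]),xatol=.1,fatol=1e-4))
E
python3 - <<'E'
from h import *
for c in("top","side"):
    im=ctrl.get_image(c)
    L=im["pixels"][:,:,::-1].copy()
    for d in ctrl.regions_of(c,"jar_left"):
        m=d["mask"]; r,cc=np.nonzero(m); 
        print(c,d["p"],m.sum(),cc.mean(),r.mean(),cc.min(),cc.max(),r.min(),r.max())
        if d["p"]<.3: continue
        x0=unproj(im,(cc.mean(),r.mean()),50)[:2]
        s=fit(im,m.astype(np.float32),x0); print("  xy",np.round(s.x,1),s.fun)
        cv2.polylines(L,[cv2.convexHull(proj(im,cyl(*s.x)).astype(np.float32)).astype(np.int32)],1,(0,0,255))
    for d in ctrl.regions_of(c,"tray")[:1]:
        m=d["mask"].astype(np.uint8);k=max(cv2.findContours(m,0,2)[0],key=cv2.contourArea)
        print("tray",d["p"],m.sum()); q=cv2.approxPolyDP(k,6,True)[:,0]; print([list(np.round(unproj(im,p,30)[:2],1)) for p in q])
        print(cv2.minAreaRect(np.array([unproj(im,p,30)[:2] for p in k[:,0]],np.float32)))
    cv2.imwrite(f"pics/{c}1.png",L)
E
```

```text
top 0.94 1027 206.74488802336904 173.50827653359298 188 227 155 191
  xy [547.  248.4] -0.9504830837249756
tray 0.56 3453
[[np.float64(601.6), np.float64(-59.0)], [np.float64(582.1), np.float64(54.9)], [np.float64(446.0), np.float64(29.3)], [np.float64(466.4), np.float64(-84.1)]]
((524.335205078125, -14.531005859375), (144.05526733398438, 121.76073455810547), 10.457294464111328)
side 0.96 2321 209.11029728565273 268.0486859112452 184 233 237 301
  xy [546.1 248.7] -0.9676135182380676
tray 0.82 4355
[[np.float64(604.0), np.float64(-61.0)], [np.float64(582.3), np.float64(56.3)], [np.float64(563.6), np.float64(69.6)], [np.float64(433.1), np.float64(43.9)], [np.float64(465.4), np.float64(-82.3)]]
((518.2864990234375, -7.099189758300781), (152.17733764648438, 141.9557647705078), 10.734232902526855)
```

```bash
python3 - <<'E'
import cv2,numpy as np
a=cv2.imread("pics/top1.png")[120:240,160:480];b=cv2.imread("pics/side1.png")[100:310,160:480]
cv2.imwrite("pics/c1.png",cv2.resize(np.vstack([a,b]),None,fx=1.8,fy=1.8))
E
```

```text
(no output)
```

View pics/c1.png

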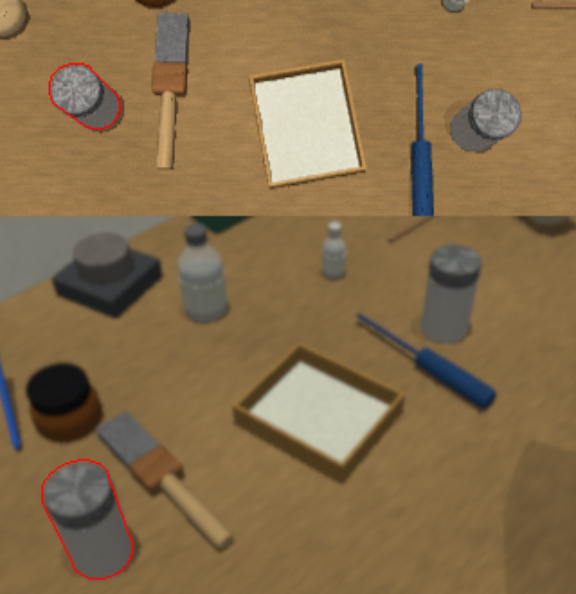

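```bash
python3 - <<'E'
from h import *
from scipy.spatial.transform import Rotation as Ro
for c in("top","side"):
    im=ctrl.get_image(c)
    for d in ctrl.pinpoint(c,"jar_right"): print(c,d["p"],np.round(d["location"],1))
    for d in ctrl.regions_of(c,"jar_right"):
        m=d["mask"]; r,cc=np.nonzero(m); print(c,d["p"],cc.mean(),r.mean())
    # grabcut for right jar
    x0=np.array([524.,-222.]) if c=="side" else unproj(im,(425,189),40)[:2]
    s=sil(im,cyl(*x0)); k=np.where(cv2.dilate(s,np.ones((13,13)))>0,3,0).astype(np.uint8)
    k[(k>0)&(cv2.dilate(s,np.ones((7,7)))==0)]=2
    cv2.grabCut(im["pixels"][:,:,::-1].copy(),k,None,np.zeros((1,65)),np.zeros((1,65)),6,cv2.GC_INIT_WITH_MASK)
    m=((k==1)|(k==3)).astype(np.float32); f=fit(im,m,x0); print("gc",x0,np.round(f.x,1),f.fun)
    L=im["pixels"][:,:,::-1].copy(); cv2.polylines(L,[cv2.convexHull(proj(im,cyl(*f.x)).astype(np.float32)).astype(np.int32)],1,(0,0,255))
    y0,xx=(130,380) if c=="top" else (90,360)
    cv2.imwrite(f"pics/{c}2.png",cv2.resize(L[y0:y0+100,xx:xx+100],None,fx=4,fy=4))
M=Ro.from_rotvec(ctrl.get_obs()["orientation"]).as_matrix(); print(M.round(3))
a=cv2.imread("pics/top2.png");b=cv2.imread("pics/side2.png");cv2.imwrite("pics/c2.png",np.hstack([a,b]))
E
```

```text
top 0.69 [ 525.1 -227.8   -3.2]
top 0.77 429.4643605870021 186.20020964360586
gc [ 521.08315185 -221.88553116] [ 522.4 -225.8] -0.9561633467674255
side 0.59 [ 521.5 -227.5   -2.8]
side 0.9 409.8033126293996 142.1497584541063
gc [ 524. -222.] [ 522.6 -226. ] -0.9618748426437378
[[ 0.39  -0.921  0.   ]
 [-0.921 -0.39  -0.   ]
 [ 0.    -0.    -1.   ]]
```

View pics/c2.png

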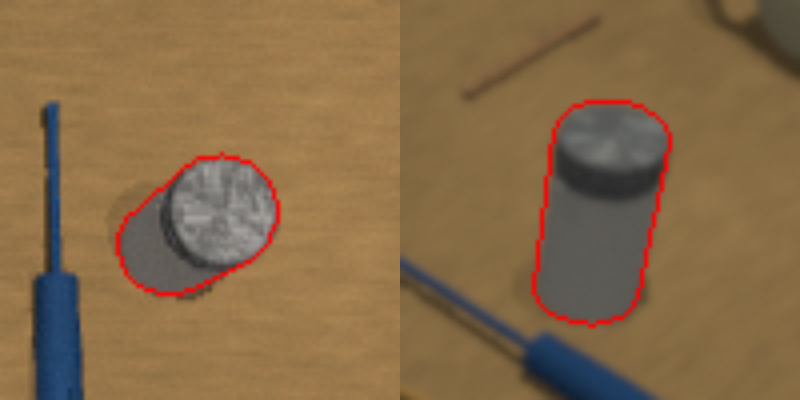

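>>> {"op": "move_arm", "data": {"motion": [[[-0.2, -0.2, 0], [0, 0, -0.11]], [[-0.4, -0.4, 0], [0, 0, -0.22]], [[-0.6, -0.6, 0], [0, 0, -0.34]], [[-0.8, -0.8, 0], [0, 0, -0.45]], [[-1, -1, 0], [0, 0, -0.56]]], "gripper": 1}}

```text
t: 1.52
ee_pos: [323.9, -377.6, 222.8]
orientation: [3.01, -0.898, 0.001]
ft_force: [-0.1, 0.9, -0.8]
width: 87.9
```

>>> {"op": "move_arm", "data": {"motion": [[[-0.04, -0.2, 0], [0, 0, -0.11]], [[-0.09, -0.4, 0], [0, 0, -0.22]], [[-0.13, -0.6, 0], [0, 0, -0.34]], [[-0.18, -0.8, 0], [0, 0, -0.45]], [[-0.22, -1, 0], [0, 0, -0.558]]]}}

```text
t: 2.15
ee_pos: [378.9, -234.5, 222.9]
orientation: [3.141, 0.007, 0.001]
ft_force: [-0.2, -0.4, 0.3]
width: 88.0
```

```bash
python3 - <<'E'
from h import *
from scipy.spatial.transform import Rotation as Ro
o=ctrl.get_obs();print(o["ee_pos"],o["ft_force"]);print(Ro.from_rotvec(o["orientation"]).as_matrix().round(4))
E
```

```text
[ 378.88258374 -234.53325005  222.8758955 ] [-0.15918984 -0.42760253  0.28433463]
[[ 1.0e+00  4.4e-03  4.0e-04]
 [ 4.4e-03 -1.0e+00 -2.0e-04]
 [ 4.0e-04  2.0e-04 -1.0e+00]]
```

>>> {"op": "move_arm", "data": {"motion": [[[0.07, -0.2, 0], [0, 0, 0]], [[0.15, -0.4, 0], [0, 0, 0]], [[0.22, -0.6, 0], [0, 0, 0]], [[0.3, -0.8, 0], [0, 0, 0]], [[0.37, -1, 0], [0, 0, 0]]]}}

```text
t: 2.78
ee_pos: [434.4, -84.4, 222.9]
orientation: [3.141, 0.001, 0.001]
ft_force: [0.2, -0.2, 0.4]
width: 88.0
```

>>> {"op": "move_arm", "data": {"motion": [[[0.07, -0.2, 0], [0, 0, 0]], [[0.15, -0.4, 0], [0, 0, 0]], [[0.22, -0.6, 0], [0, 0, 0]], [[0.3, -0.8, 0], [0, 0, 0]], [[0.37, -1, 0], [0, 0, 0]]]}}

```text
t: 3.4
ee_pos: [489.8, 65.7, 222.9]
orientation: [-3.142, -0.001, -0.001]
ft_force: [-0.3, -0.6, 0.0]
width: 88.0
```

>>> {"op": "move_arm", "data": {"motion": [[[0.07, -0.2, 0], [0, 0, 0]], [[0.15, -0.4, 0], [0, 0, 0]], [[0.22, -0.6, 0], [0, 0, 0]], [[0.3, -0.8, 0], [0, 0, 0]], [[0.37, -1, 0], [0, 0, 0]]]}}

```text
t: 4.03
ee_pos: [545.1, 215.7, 222.8]
orientation: [-3.142, -0.001, -0.0]
ft_force: [-0.3, -0.4, -0.2]
width: 87.6
```

>>> {"op": "move_arm", "data": {"motion": [[[0, -0.1, 0.05], [0, 0, 0]], [[0.01, -0.2, 0.15], [0, 0, 0]], [[0.01, -0.22, 0.27], [0, 0, 0]], [[0.01, -0.22, 0.4], [0, 0, 0]], [[0.01, -0.22, 0.4], [0, 0, 0]]]}}

```text
t: 4.65
ee_pos: [544.5, 246.4, 160.2]
orientation: [3.14, 0.0, -0.007]
ft_force: [-0.4, -0.8, -0.2]
width: 87.8
```

```bash
python3 - <<'E'
from h import *
o=ctrl.get_obs();print(o["ee_pos"],o["ft_force"],o["orientation"])
for c in("top","side"):
    im=ctrl.get_image(c);L=im["pixels"][:,:,::-1].copy()
    cv2.imwrite(f"pics/{c}3.png",L)
a=cv2.imread("pics/top3.png")[100:280,100:360];b=cv2.imread("pics/side3.png")[180:360,100:360]
cv2.imwrite("pics/c3.png",cv2.resize(np.hstack([a,b]),None,fx=1.5,fy=1.5))
E
```

```text
[544.4698738  246.4254069  160.17166526] [-0.43517609 -0.79643172 -0.18930469] [ 3.13955662e+00  4.83145267e-04 -6.86802968e-03]
```

View pics/c3.png

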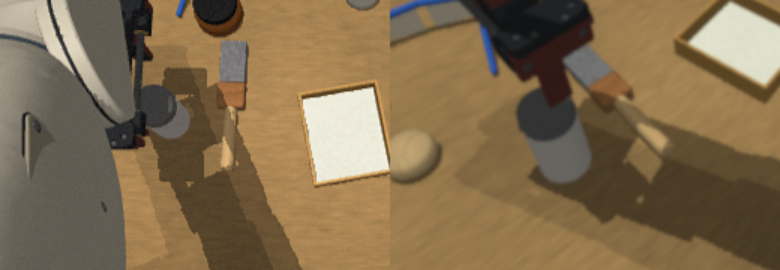

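The jar sits under the gripper. I'll descend to just above the grasp height and check the pose.

>>> {"op": "move_arm", "data": {"motion": [[[0.0, 0, 0.1], [0, 0, 0]], [[0, 0, 0.2], [0, 0, 0]], [[0, 0, 0.27], [0, 0, 0]], [[0, 0, 0.3], [0, 0, 0]], [[0, 0, 0.3], [0, 0, 0]]]}}

```text
t: 5.38
ee_pos: [546.1, 247.6, 117.3]
orientation: [3.141, 0.001, -0.001]
ft_force: [-0.2, 0.3, 0.0]
width: 87.5
```

```bash
python3 - <<'E'
from h import *
o=ctrl.get_obs();print(o["ee_pos"],o["ft_force"],o["orientation"])
E
```

```text
[546.05364668 247.63089052 117.25345662] [-1.66239603e-01  3.12396976e-01  1.61513823e-05] [ 3.14132762e+00  1.21237123e-03 -1.01143881e-03]
```

>>> {"op": "move_arm", "data": {"motion": [[[0, -0.005, 0.1], [0, 0, 0]], [[0, -0.005, 0.22], [0, 0, 0]], [[0, -0.005, 0.34], [0, 0, 0]], [[0, -0.005, 0.42], [0, 0, 0]], [[0, -0.005, 0.44], [0, 0, 0]]]}}

```text
t: 6.0
ee_pos: [545.5, 248.1, 50.3]
orientation: [3.141, 0.001, -0.003]
ft_force: [0.4, -0.7, 0.4]
width: 87.6
```

>>> {"op": "move_arm", "data": {"motion": [[[0, 0, 0], [0, 0, 0]], [[0, 0, 0], [0, 0, 0]], [[0, 0, 0], [0, 0, 0]], [[0, 0, 0], [0, 0, 0]], [[0, 0, 0], [0, 0, 0]]], "gripper": 0.5}}

```text
t: 6.62
ee_pos: [546.4, 248.5, 52.2]
orientation: [-3.141, -0.001, -0.001]
ft_force: [-1.7, -1.2, 4.2]
width: 56.2
```

>>> {"op": "move_arm", "data": {"motion": [[[0, 0, 0], [0, 0, 0]], [[0, 0, 0], [0, 0, 0]], [[0, 0, 0], [0, 0, 0]], [[0, 0, -0.01], [0, 0, 0]], [[0, 0, -0.03], [0, 0, 0]]], "gripper": 0.3}}

```text
t: 7.25
ee_pos: [545.8, 248.3, 55.8]
orientation: [3.141, 0.001, -0.001]
ft_force: [0.1, 0.6, -1.0]
width: 56.6
```

>>> {"op": "move_arm", "data": {"motion": [[[0, 0, -0.06], [0, 0, 0]], [[0, 0, -0.14], [0, 0, 0]], [[0, 0, -0.24], [0, 0, 0]], [[0, 0, -0.35], [0, 0, 0]], [[0, 0, -0.45], [0, 0, 0]]]}}

```text
t: 7.88
ee_pos: [546.5, 248.5, 125.3]
orientation: [-3.141, -0.001, -0.001]
ft_force: [0.6, -0.6, -1.4]
width: 56.4
```

>>> {"op": "move_arm", "data": {"motion": [[[0, 0, -0.02], [0, 0, 0]], [[0, 0, -0.03], [0, 0, 0]], [[0, 0, -0.03], [0, 0, 0]], [[0, 0, -0.03], [0, 0, 0]], [[0, 0, -0.03], [0, 0, 0]]]}}

```text
t: 8.5
ee_pos: [546.0, 248.4, 127.8]
orientation: [3.141, 0.001, -0.001]
ft_force: [-0.1, 0.2, -1.5]
width: 56.1
```

```bash
python3 - <<'E'
from h import *
for i in range(8):
    ctrl.get_image("side")
    o=ctrl.get_obs();print(o["t"],o["ee_pos"].round(1),o["ft_force"].round(2),o["moment"].round(3),o["width"], o["joint_torque"].round(2))
im=ctrl.get_image("side");cv2.imwrite("pics/s4.png",im["pixels"][100:350,60:460,::-1])
E
```

```text
8.55 [546.  248.4 127.8] [ 0.19 -0.48 -2.03] [ 0.002 -0.051  0.049] 56.306366627627106 [-0.000e+00 -5.573e+01 -2.325e+01  6.000e-02 -1.000e-02  0.000e+00]
8.6 [546.1 248.4 127.9] [-0.35 -0.32 -2.03] [-0.033 -0.073  0.035] 56.382801849756504 [ 0.000e+00 -5.570e+01 -2.325e+01  6.000e-02 -1.000e-02  0.000e+00]
8.65 [546.1 248.4 128. ] [ 0.15 -0.94 -2.22] [ 0.    -0.094  0.029] 56.22447150041246 [-0.000e+00 -5.569e+01 -2.326e+01  6.000e-02 -1.000e-02  0.000e+00]
8.7 [546.1 248.4 128. ] [ 0.17  0.2  -2.83] [-0.027 -0.075  0.07 ] 56.00084840450659 [-0.000e+00 -5.568e+01 -2.326e+01  6.000e-02 -1.000e-02  0.000e+00]
8.75 [546.2 248.4 128.1] [-0.88  0.27 -1.39] [ 0.025 -0.093  0.066] 56.07957331130468 [-0.000e+00 -5.568e+01 -2.327e+01  6.000e-02 -1.000e-02  0.000e+00]
8.8 [546.2 248.4 128.1] [-0.45  0.45 -1.87] [-0.111 -0.029 -0.015] 56.4825080774045 [-0.000e+00 -5.569e+01 -2.327e+01  6.000e-02 -1.000e-02  0.000e+00]
8.85 [546.2 248.4 128.2] [ 0.11  0.04 -1.45] [-0.068 -0.071  0.01 ] 56.168787910289375 [-0.000e+00 -5.569e+01 -2.328e+01  6.000e-02 -1.000e-02  0.000e+00]
8.9 [546.2 248.4 128.2] [-0.69  0.89 -1.23] [-0.001 -0.039  0.047] 56.15677930433938 [-0.000e+00 -5.570e+01 -2.328e+01  6.000e-02 -1.000e-02  0.000e+00]
```

View pics/s4.png

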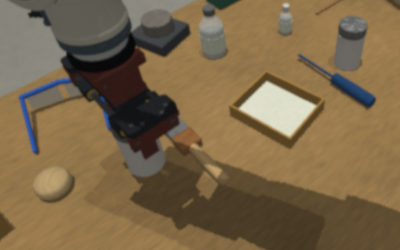

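Left jar: lifted about 76 mm, weight about 1.8 N (0.19 kg). Lowering it gently.

>>> {"op": "move_arm", "data": {"motion": [[[0, 0, 0.06], [0, 0, 0]], [[0, 0, 0.16], [0, 0, 0]], [[0, 0, 0.26], [0, 0, 0]], [[0, 0, 0.36], [0, 0, 0]], [[0, 0, 0.42], [0, 0, 0]]]}}

```text
t: 9.57
ee_pos: [545.6, 248.2, 63.6]
orientation: [3.141, 0.001, -0.003]
ft_force: [-0.1, -0.5, -1.4]
width: 56.4
```

>>> {"op": "move_arm", "data": {"motion": [[[0, 0, 0.025], [0, 0, 0]], [[0, 0, 0.045], [0, 0, 0]], [[0, 0, 0.065], [0, 0, 0]], [[0, 0, 0.08], [0, 0, 0]], [[0, 0, 0.08], [0, 0, 0]]]}}

```text
t: 10.2
ee_pos: [546.2, 248.4, 53.2]
orientation: [3.142, 0.001, -0.0]
ft_force: [-0.2, -0.6, -1.7]
width: 56.3
```

```bash
python3 - <<'E'
from h import *
for i in range(5):
    ctrl.get_image("side")
    o=ctrl.get_obs();print(o["t"],o["ee_pos"].round(1),o["ft_force"].round(2))
E
```

```text
10.25 [546.2 248.5  53.3] [ 0.17  0.39 -1.28]
10.3 [546.3 248.5  53.3] [ 0.31  0.67 -2.06]
10.35 [546.3 248.4  53.3] [-0.24 -0.6  -1.28]
10.4 [546.3 248.5  53.3] [-0.3   0.28 -1.28]
10.45 [546.3 248.5  53.3] [ 0.82  0.08 -2.03]
```

>>> {"op": "move_arm", "data": {"motion": [[[0, 0, 0.002], [0, 0, 0]], [[0, 0, 0.005], [0, 0, 0]], [[0, 0, 0.008], [0, 0, 0]], [[0, 0, 0.01], [0, 0, 0]], [[0, 0, 0.01], [0, 0, 0]]]}}

```text
t: 11.08
ee_pos: [546.2, 248.5, 52.2]
orientation: [-3.142, -0.001, -0.0]
ft_force: [-2.7, -0.4, 4.9]
width: 56.0
```

```bash
python3 - <<'E'
from h import *
for i in range(5):
    ctrl.get_image("side")
    o=ctrl.get_obs();print(o["t"],o["ee_pos"].round(1),o["ft_force"].round(2))
E
```

```text
11.125 [546.2 248.5  52.2] [-1.86  0.17  5.37]
11.175 [546.2 248.5  52.2] [-2.22 -0.85  5.14]
11.225 [546.2 248.4  52.2] [-1.08 -1.26  5.2 ]
11.275 [546.2 248.4  52.2] [-2.11 -1.11  4.57]
11.325 [546.2 248.5  52.2] [-1.05 -0.55  5.32]
```

Seated on the bench, with a slight 5 N press. Now opening and rising.

>>> {"op": "move_arm", "data": {"motion": [[[0, 0, 0], [0, 0, 0]], [[0, 0, 0], [0, 0, 0]], [[0, 0, 0], [0, 0, 0]], [[0, 0, 0], [0, 0, 0]], [[0, 0, 0], [0, 0, 0]]], "gripper": 1}}

```text
t: 11.95
ee_pos: [546.2, 248.4, 51.6]
orientation: [3.142, 0.001, -0.0]
ft_force: [-0.2, -1.3, -0.3]
width: 87.6
```

>>> {"op": "move_arm", "data": {"motion": [[[0, 0, -0.08], [0, 0, 0]], [[0, 0, -0.2], [0, 0, 0]], [[0, 0, -0.4], [0, 0, 0]], [[0, 0, -0.6], [0, 0, 0]], [[0, 0, -0.8], [0, 0, 0]]]}}

```text
t: 12.58
ee_pos: [546.4, 248.5, 174.3]
orientation: [-3.141, -0.001, -0.002]
ft_force: [0.5, -0.4, 0.0]
width: 88.0
```

>>> {"op": "move_arm", "data": {"motion": [[[-0.01, 0.1, 0], [0, 0, 0]], [[-0.02, 0.3, 0], [0, 0, 0]], [[-0.03, 0.53, 0], [0, 0, 0]], [[-0.04, 0.77, 0], [0, 0, 0]], [[-0.05, 1, 0], [0, 0, 0]]]}}

```text
t: 13.2
ee_pos: [537.8, 96.5, 171.1]
orientation: [3.141, 0.001, -0.002]
ft_force: [0.7, -0.4, -0.2]
width: 87.6
```

>>> {"op": "move_arm", "data": {"motion": [[[-0.01, 0.2, 0], [0, 0, 0]], [[-0.02, 0.4, 0], [0, 0, 0]], [[-0.03, 0.6, 0], [0, 0, 0]], [[-0.04, 0.8, 0], [0, 0, 0]], [[-0.05, 1, 0], [0, 0, 0]]]}}

```text
t: 13.82
ee_pos: [530.2, -53.1, 171.1]
orientation: [-3.142, -0.001, 0.002]
ft_force: [0.1, 0.5, -0.9]
width: 87.9
```

>>> {"op": "move_arm", "data": {"motion": [[[-0.01, 0.23, 0], [0, 0, 0]], [[-0.02, 0.46, 0], [0, 0, 0]], [[-0.03, 0.69, 0], [0, 0, 0]], [[-0.05, 0.9, 0], [0, 0, 0]], [[-0.05, 1, 0], [0, 0, 0]]]}}

```text
t: 14.45
ee_pos: [522.8, -203.1, 171.2]
orientation: [-3.141, 0.002, 0.002]
ft_force: [0.6, 0.3, -0.2]
width: 88.0
```

>>> {"op": "move_arm", "data": {"motion": [[[0, 0.08, 0], [0, 0, 0]], [[-0.01, 0.14, 0], [0, 0, 0]], [[-0.01, 0.16, 0.1], [0, 0, 0]], [[-0.01, 0.16, 0.2], [0, 0, 0]], [[-0.01, 0.16, 0.25], [0, 0, 0]]]}}

```text
t: 15.08
ee_pos: [521.7, -224.7, 132.4]
orientation: [-3.14, -0.002, 0.004]
ft_force: [-0.2, 0.3, -0.2]
width: 87.8
```

```bash
python3 - <<'E'
from h import *
im=ctrl.get_image("side")
o=ctrl.get_obs();print(o["t"],o["ee_pos"].round(1),o["ft_force"].round(2),o["orientation"])
for c in("top","side"):
    im=ctrl.get_image(c);L=im["pixels"][:,:,::-1].copy()
    for d in ctrl.regions_of(c,"jar_left"):
        if d["p"]<.3: continue
        m=d["mask"];r,cc=np.nonzero(m);x0=unproj(im,(cc.mean(),r.mean()),50)[:2]
        f=fit(im,m.astype(np.float32),x0);print(c,d["p"],f.x.round(1),f.fun)
    cv2.imwrite(f"pics/{c}5.png",L)
a=cv2.imread("pics/top5.png");b=cv2.imread("pics/side5.png")
cv2.imwrite("pics/c5.png",cv2.resize(np.hstack([a[100:300,150:500],b[80:320,150:500][:200]]),(800,229)))
E
```

```text
15.125 [ 521.5 -224.7  131.9] [-0.39  0.44 -0.64] [-3.14015714e+00 -2.02344345e-03  4.68047925e-03]
side 0.64 [545.9 248.4] -0.9703167080879211
```

View pics/c5.png

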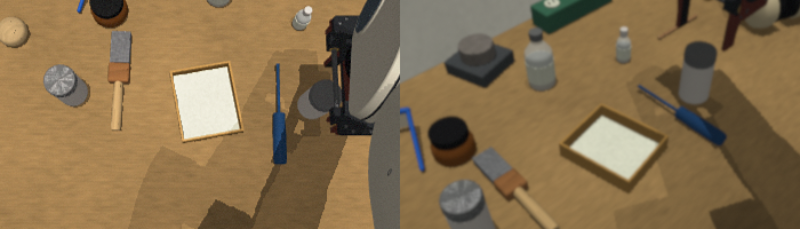

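Left jar stands where it was; the gripper is over the right jar. Descending.

>>> {"op": "move_arm", "data": {"motion": [[[0.005, 0.005, 0.1], [0, 0, 0]], [[0.005, 0.005, 0.22], [0, 0, 0]], [[0.005, 0.005, 0.36], [0, 0, 0]], [[0.005, 0.005, 0.48], [0, 0, 0]], [[0.005, 0.005, 0.53], [0, 0, 0]]]}}

```text
t: 15.95
ee_pos: [522.4, -226.0, 52.9]
orientation: [-3.141, -0.001, 0.003]
ft_force: [0.0, -0.4, 0.1]
width: 87.7
```

>>> {"op": "move_arm", "data": {"motion": [[[0, 0, 0], [0, 0, 0]], [[0, 0, 0], [0, 0, 0]], [[0, 0, 0], [0, 0, 0]], [[0, 0, 0], [0, 0, 0]], [[0, 0, 0], [0, 0, 0]]], "gripper": 0.3}}

```text
t: 16.58
ee_pos: [523.5, -226.5, 55.2]
orientation: [3.141, 0.001, 0.001]
ft_force: [-2.1, -0.0, 4.8]
width: 55.5
```

>>> {"op": "move_arm", "data": {"motion": [[[0, 0, 0], [0, 0, 0]], [[0, 0, 0], [0, 0, 0]], [[0, 0, 0], [0, 0, 0]], [[0, 0, 0], [0, 0, 0]], [[0, 0, 0], [0, 0, 0]]]}}

```text
t: 17.2
ee_pos: [523.5, -226.5, 55.2]
orientation: [3.141, 0.001, 0.001]
ft_force: [-2.1, 0.1, 6.4]
width: 55.9
```

>>> {"op": "move_arm", "data": {"motion": [[[0, 0, -0.01], [0, 0, 0]], [[0, 0, -0.03], [0, 0, 0]], [[0, 0, -0.07], [0, 0, 0]], [[0, 0, -0.14], [0, 0, 0]], [[0, 0, -0.22], [0, 0, 0]]]}}

```text
t: 17.82
ee_pos: [523.3, -226.3, 88.5]
orientation: [3.142, 0.001, 0.0]
ft_force: [0.1, -0.8, -5.5]
width: 56.1
```

>>> {"op": "move_arm", "data": {"motion": [[[0, 0, -0.08], [0, 0, 0]], [[0, 0, -0.16], [0, 0, 0]], [[0, 0, -0.23], [0, 0, 0]], [[0, 0, -0.28], [0, 0, 0]], [[0, 0, -0.29], [0, 0, 0]]]}}

```text
t: 18.45
ee_pos: [523.6, -226.5, 131.8]
orientation: [3.141, 0.001, 0.001]
ft_force: [0.6, -0.4, -5.7]
width: 55.8
```

```bash
python3 - <<'E'
from h import *
for i in range(10):
    im=ctrl.get_image("side")
    o=ctrl.get_obs();print(o["t"],o["ee_pos"].round(1),o["ft_force"].round(2),o["moment"].round(3),o["width"])
cv2.imwrite("pics/s6.png",im["pixels"][:,:,::-1])
E
```

```text
18.5 [ 523.4 -226.4  131.5] [ 0.29  0.5  -5.5 ] [-0.033 -0.061 -0.046] 55.740455484198165
18.55 [ 523.2 -226.3  131.2] [-0.72  0.29 -4.58] [-0.059 -0.074  0.011] 55.820653313899626
18.6 [ 523.1 -226.2  130.9] [-0.42 -0.14 -4.9 ] [-0.03  -0.038 -0.015] 55.787430267273535
18.65 [ 523.  -226.2  130.8] [-0.56  0.55 -4.52] [ 0.001 -0.057 -0.005] 55.52947806911135
18.7 [ 523.  -226.2  130.7] [-0.37  0.5  -4.31] [-0.051 -0.081 -0.042] 55.49093802047796
18.75 [ 523.  -226.2  130.7] [-0.09 -1.46 -5.21] [-0.031 -0.067 -0.035] 55.61598407480372
18.8 [ 523.1 -226.2  130.8] [ 0.35  0.36 -4.99] [-0.02  -0.082 -0.003] 55.66498163284373
18.85 [ 523.1 -226.3  130.8] [ 0.05  0.37 -5.22] [-0.028 -0.097  0.045] 55.629376403818284
18.9 [ 523.2 -226.3  130.9] [-1.22  0.64 -4.32] [-0.079 -0.067  0.033] 55.47123642728471
18.95 [ 523.2 -226.3  130.9] [-0.52 -0.16 -5.7 ] [-0.046 -0.123 -0.013] 55.6167646660971
```

View pics/s6.png

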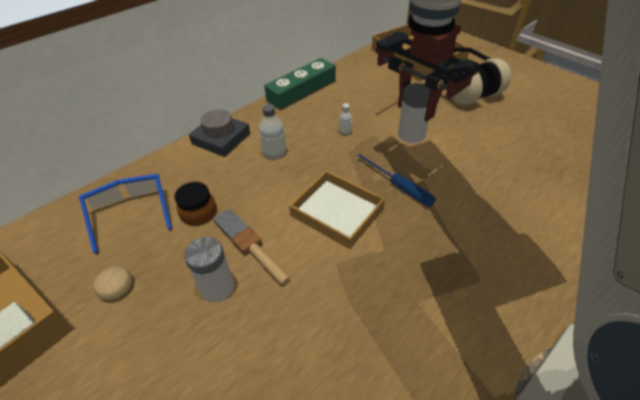

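Right jar lifted about 76 mm; it is held upright and reads about 5.0 N, against 1.7 N for the left one, so the right is heavier. First I'll set it back where it stood.

>>> {"op": "move_arm", "data": {"motion": [[[0, 0, 0.06], [0, 0, 0]], [[0, 0, 0.16], [0, 0, 0]], [[0, 0, 0.26], [0, 0, 0]], [[0, 0, 0.36], [0, 0, 0]], [[0, 0, 0.42], [0, 0, 0]]]}}

```text
t: 19.58
ee_pos: [522.7, -226.1, 66.6]
orientation: [-3.141, -0.001, 0.003]
ft_force: [0.7, -0.5, -5.9]
width: 55.5
```

>>> {"op": "move_arm", "data": {"motion": [[[0, 0, 0.025], [0, 0, 0]], [[0, 0, 0.045], [0, 0, 0]], [[0, 0, 0.06], [0, 0, 0]], [[0, 0, 0.07], [0, 0, 0]], [[0, 0, 0.075], [0, 0, 0]]]}}

```text
t: 20.2
ee_pos: [523.4, -226.4, 57.1]
orientation: [3.141, 0.001, 0.0]
ft_force: [-0.4, 0.8, -5.0]
width: 55.3
```

>>> {"op": "move_arm", "data": {"motion": [[[0, 0, 0.002], [0, 0, 0]], [[0, 0, 0.005], [0, 0, 0]], [[0, 0, 0.008], [0, 0, 0]], [[0, 0, 0.01], [0, 0, 0]], [[0, 0, 0.01], [0, 0, 0]]]}}

```text
t: 20.82
ee_pos: [523.3, -226.3, 55.4]
orientation: [-3.142, -0.001, 0.0]
ft_force: [-0.9, -0.4, -6.6]
width: 55.6
```

```bash
python3 - <<'E'
from h import *
for i in range(4):
    ctrl.get_image("side")
    o=ctrl.get_obs();print(o["t"],o["ee_pos"].round(1),o["ft_force"].round(2))
E
```

```text
20.875 [ 523.3 -226.3   55.4] [ 0.54  0.38 -4.43]
20.925 [ 523.3 -226.3   55.4] [ 0.54  0.77 -4.99]
20.975 [ 523.3 -226.4   55.4] [ 0.63  1.02 -5.75]
21.025 [ 523.3 -226.3   55.4] [-0.7  -0.83 -4.56]
```

>>> {"op": "move_arm", "data": {"motion": [[[0, 0, 0.002], [0, 0, 0]], [[0, 0, 0.004], [0, 0, 0]], [[0, 0, 0.006], [0, 0, 0]], [[0, 0, 0.008], [0, 0, 0]], [[0, 0, 0.008], [0, 0, 0]]]}}

```text
t: 21.65
ee_pos: [523.4, -226.4, 55.3]
orientation: [3.141, 0.001, 0.0]
ft_force: [-4.6, 1.2, 9.1]
width: 55.5
```

```bash
python3 - <<'E'
from h import *
for i in range(3):
    ctrl.get_image("side")
    o=ctrl.get_obs();print(o["t"],o["ee_pos"].round(1),o["ft_force"].round(2))
E
```

```text
21.7 [ 523.4 -226.4   55.3] [-4.81  0.87  8.39]
21.75 [ 523.3 -226.4   55.2] [-5.18  1.51  7.85]
21.8 [ 523.4 -226.4   55.2] [-3.93  1.52  9.65]
```

>>> {"op": "move_arm", "data": {"motion": [[[0, 0, 0], [0, 0, 0]], [[0, 0, 0], [0, 0, 0]], [[0, 0, 0], [0, 0, 0]], [[0, 0, 0], [0, 0, 0]], [[0, 0, 0], [0, 0, 0]]], "gripper": 1}}

```text
t: 22.42
ee_pos: [523.3, -226.3, 54.1]
orientation: [-3.142, -0.001, 0.0]
ft_force: [0.4, -0.4, -0.3]
width: 87.8
```

>>> {"op": "move_arm", "data": {"motion": [[[0, 0, 0], [0, 0, 0]], [[0, 0, 0], [0, 0, 0]], [[0, 0, 0], [0, 0, 0]], [[0, 0, 0], [0, 0, 0]], [[0, 0, 0], [0, 0, 0]]]}}

```text
t: 23.05
ee_pos: [523.3, -226.4, 54.2]
orientation: [3.142, 0.001, 0.0]
ft_force: [-0.7, 0.3, -1.1]
width: 87.7
```

```bash
python3 - <<'E'
from h import *
im=ctrl.get_image("side")
o=ctrl.get_obs();print(o["t"],o["ee_pos"].round(1),o["ft_force"].round(2))
cv2.imwrite("pics/s7.png",cv2.resize(im["pixels"][60:220,320:560,::-1],None,fx=3,fy=3))
im=ctrl.get_image("top")
cv2.imwrite("pics/t7.png",cv2.resize(im["pixels"][120:260,320:500,::-1],None,fx=3,fy=3))
E
```

```text
23.1 [ 523.3 -226.3   54.3] [-0.44  0.62  0.24]
```

View pics/s7.png

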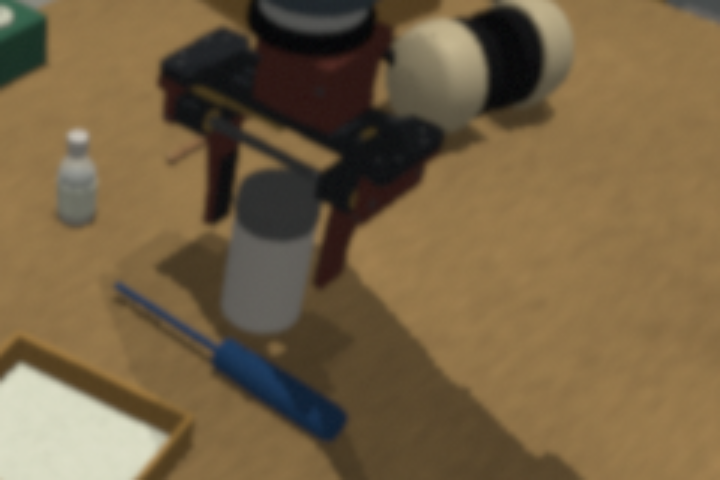

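View pics/t7.png

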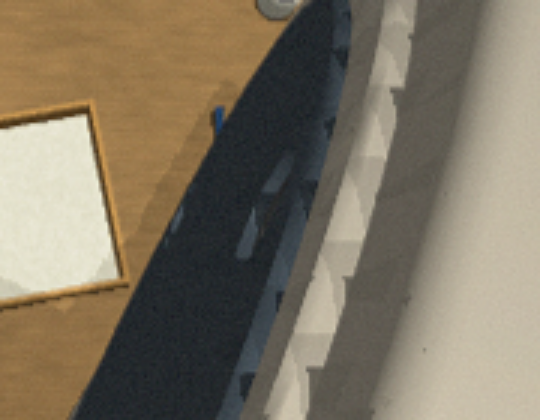

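The jar stands free and upright in its old place. Regrasping and carrying it to the tray.

>>> {"op": "move_arm", "data": {"motion": [[[0, 0, 0], [0, 0, 0]], [[0, 0, 0], [0, 0, 0]], [[0, 0, 0], [0, 0, 0]], [[0, 0, 0], [0, 0, 0]], [[0, 0, 0], [0, 0, 0]]], "gripper": 0.3}}

```text
t: 23.78
ee_pos: [523.1, -226.3, 54.2]
orientation: [-3.142, -0.001, 0.0]
ft_force: [-0.7, -0.5, 0.3]
width: 55.9
```

>>> {"op": "move_arm", "data": {"motion": [[[0, 0, 0], [0, 0, 0]], [[0, 0, 0], [0, 0, 0]], [[0, 0, 0], [0, 0, 0]], [[0, 0, -0.01], [0, 0, 0]], [[0, 0, -0.03], [0, 0, 0]]]}}

```text
t: 24.4
ee_pos: [522.9, -226.1, 58.3]
orientation: [-3.141, -0.001, 0.001]
ft_force: [0.1, 0.2, -5.4]
width: 55.3
```

>>> {"op": "move_arm", "data": {"motion": [[[0, 0, -0.06], [0, 0, 0]], [[0, 0, -0.16], [0, 0, 0]], [[0, 0, -0.28], [0, 0, 0]], [[0, 0, -0.4], [0, 0, 0]], [[0, 0, -0.5], [0, 0, 0]]]}}

```text
t: 25.02
ee_pos: [523.7, -226.5, 135.6]
orientation: [3.141, 0.001, 0.002]
ft_force: [-0.4, 0.3, -5.1]
width: 55.7
```

>>> {"op": "move_arm", "data": {"motion": [[[0, -0.06, -0.01], [0, 0, 0]], [[0, -0.2, -0.01], [0, 0, 0]], [[0, -0.4, -0.01], [0, 0, 0]], [[0, -0.6, -0.01], [0, 0, 0]], [[0, -0.8, -0.01], [0, 0, 0]]]}}

```text
t: 25.65
ee_pos: [522.1, -103.9, 134.3]
orientation: [-3.141, -0.002, 0.003]
ft_force: [0.5, 0.1, -5.2]
width: 55.8
```

>>> {"op": "move_arm", "data": {"motion": [[[0, -0.18, 0], [0, 0, 0]], [[0, -0.34, 0], [0, 0, 0]], [[0, -0.48, 0], [0, 0, 0]], [[0, -0.58, 0], [0, 0, 0]], [[0, -0.61, 0], [0, 0, 0]]]}}

```text
t: 26.28
ee_pos: [522.6, -13.5, 134.8]
orientation: [-3.142, -0.004, 0.002]
ft_force: [-0.2, -0.6, -4.1]
width: 55.6
```

```bash
python3 - <<'E'
from h import *
for i in range(5):
    im=ctrl.get_image("side")
o=ctrl.get_obs();print(o["t"],o["ee_pos"].round(1),o["ft_force"].round(2),o["width"])
cv2.imwrite("pics/s8.png",im["pixels"][:,:,::-1])
E
```

```text
26.525 [523.1 -15.3 135.2] [-0.46  0.06 -5.87] 55.34482688610639
```

View pics/s8.png

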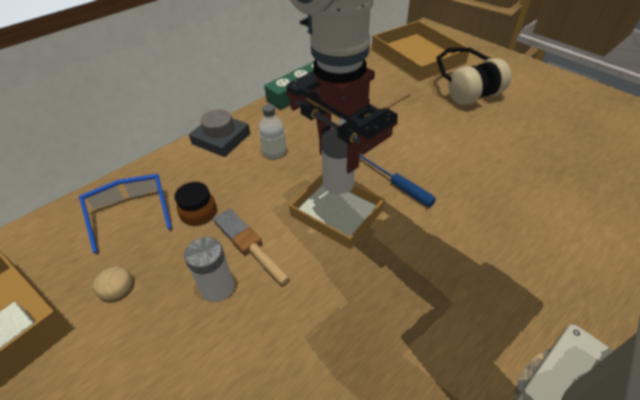

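Jar hangs upright, centred over the tray (jar at about (338,175)). Contact with the floor is expected at TCP z of about 58.

>>> {"op": "move_arm", "data": {"motion": [[[0, 0, 0.06], [0, 0, 0]], [[0, 0, 0.16], [0, 0, 0]], [[0, 0, 0.26], [0, 0, 0]], [[0, 0, 0.36], [0, 0, 0]], [[0, 0, 0.42], [0, 0, 0]]]}}

```text
t: 27.15
ee_pos: [522.5, -14.8, 70.7]
orientation: [-3.142, -0.001, 0.003]
ft_force: [-0.7, 0.3, -4.4]
width: 55.7
```

>>> {"op": "move_arm", "data": {"motion": [[[0, 0, 0.025], [0, 0, 0]], [[0, 0, 0.045], [0, 0, 0]], [[0, 0, 0.06], [0, 0, 0]], [[0, 0, 0.07], [0, 0, 0]], [[0, 0, 0.075], [0, 0, 0]]]}}

```text
t: 27.78
ee_pos: [523.2, -14.8, 61.1]
orientation: [3.142, 0.001, 0.0]
ft_force: [-0.2, 0.0, -4.5]
width: 56.0
```

>>> {"op": "move_arm", "data": {"motion": [[[0, 0, 0.002], [0, 0, 0]], [[0, 0, 0.005], [0, 0, 0]], [[0, 0, 0.008], [0, 0, 0]], [[0, 0, 0.01], [0, 0, 0]], [[0, 0, 0.01], [0, 0, 0]]]}}

```text
t: 28.4
ee_pos: [523.1, -14.8, 59.5]
orientation: [-3.142, -0.001, 0.0]
ft_force: [-0.2, -0.1, -5.1]
width: 55.7
```

```bash
python3 - <<'E'
from h import *
for i in range(3):
    ctrl.get_image("side")
    o=ctrl.get_obs();print(o["t"],o["ee_pos"].round(1),o["ft_force"].round(2))
E
```

```text
28.45 [523.1 -14.9  59.5] [-0.25 -0.23 -4.39]
28.5 [523.1 -14.9  59.5] [-0.35 -0.48 -4.85]
28.55 [523.2 -14.9  59.5] [ 0.25 -0.01 -6.34]
```

>>> {"op": "move_arm", "data": {"motion": [[[0, 0, 0.002], [0, 0, 0]], [[0, 0, 0.004], [0, 0, 0]], [[0, 0, 0.006], [0, 0, 0]], [[0, 0, 0.008], [0, 0, 0]], [[0, 0, 0.009], [0, 0, 0]]]}}

```text
t: 29.18
ee_pos: [523.2, -14.8, 58.2]
orientation: [-3.142, -0.001, 0.0]
ft_force: [-1.1, 0.7, -1.6]
width: 55.5
```

```bash
python3 - <<'E'
from h import *
for i in range(3):
    ctrl.get_image("side")
    o=ctrl.get_obs();print(o["t"],o["ee_pos"].round(1),o["ft_force"].round(2))
E
```

```text
29.225 [523.1 -14.9  58.2] [-1.69  0.32 -3.65]
29.275 [523.2 -14.8  58.2] [-0.51  0.4  -2.03]
29.325 [523.1 -14.8  58.2] [-0.81  0.96 -2.95]
```

Contact has just begun; a touch more, then release.

>>> {"op": "move_arm", "data": {"motion": [[[0, 0, 0.002], [0, 0, 0]], [[0, 0, 0.004], [0, 0, 0]], [[0, 0, 0.004], [0, 0, 0]], [[0, 0, 0.004], [0, 0, 0]], [[0, 0, 0.004], [0, 0, 0]]]}}

```text
t: 29.95
ee_pos: [523.2, -14.8, 58.2]
orientation: [-3.142, -0.001, -0.0]
ft_force: [-3.0, -0.1, 6.4]
width: 55.6
```

>>> {"op": "move_arm", "data": {"motion": [[[0, 0, 0], [0, 0, 0]], [[0, 0, 0], [0, 0, 0]], [[0, 0, 0], [0, 0, 0]], [[0, 0, 0], [0, 0, 0]], [[0, 0, 0], [0, 0, 0]]], "gripper": 1}}

```text
t: 30.58
ee_pos: [523.1, -14.8, 57.5]
orientation: [-3.142, -0.001, 0.0]
ft_force: [-0.9, -0.6, -0.4]
width: 87.9
```

>>> {"op": "move_arm", "data": {"motion": [[[0, 0, -0.08], [0, 0, 0]], [[0, 0, -0.2], [0, 0, 0]], [[0, 0, -0.4], [0, 0, 0]], [[0, 0, -0.6], [0, 0, 0]], [[0, 0, -0.8], [0, 0, 0]]]}}

```text
t: 31.2
ee_pos: [523.3, -14.8, 180.0]
orientation: [3.142, 0.001, 0.002]
ft_force: [-0.3, 0.1, -0.5]
width: 87.7
```

>>> {"op": "move_arm", "data": {"motion": [[[-0.1, 0.2, 0], [0, 0, 0]], [[-0.2, 0.4, 0], [0, 0, 0]], [[-0.3, 0.6, 0], [0, 0, 0]], [[-0.4, 0.8, 0], [0, 0, 0]], [[-0.5, 1, 0], [0, 0, 0]]]}}

```text
t: 31.82
ee_pos: [448.0, -165.9, 179.0]
orientation: [3.141, 0.001, 0.003]
ft_force: [0.5, -1.2, 0.2]
width: 88.0
```

>>> {"op": "move_arm", "data": {"motion": [[[0, 0.2, 0], [0, 0, 0]], [[0, 0.4, 0], [0, 0, 0]], [[0, 0.6, 0], [0, 0, 0]], [[0, 0.8, 0], [0, 0, 0]], [[0, 0.9, 0], [0, 0, 0]]]}}

```text
t: 32.45
ee_pos: [448.6, -301.3, 178.8]
orientation: [3.141, -0.001, 0.002]
ft_force: [0.4, 0.3, 0.5]
width: 87.7
```

```bash
python3 - <<'E'
from h import *
ctrl.get_image("side")
o=ctrl.get_obs();print(o["t"],o["ee_pos"].round(1),o["ft_force"].round(2),o["width"])
for c in("top","side"):
    im=ctrl.get_image(c);L=im["pixels"][:,:,::-1].copy()
    for d in ctrl.regions_of(c,"jar_left"):
        if d["p"]<.3: continue
        m=d["mask"];r,cc=np.nonzero(m);x0=unproj(im,(cc.mean(),r.mean()),50)[:2]
        z=4 if abs(x0[1])<100 else 0
        f=fit(im,m.astype(np.float32),x0,z);print(c,d["p"],f.x.round(1),f.fun)
    cv2.imwrite(f"pics/{c}9.png",L)
a=cv2.imread("pics/top9.png");b=cv2.imread("pics/side9.png")
cv2.imwrite("pics/c9.png",cv2.resize(np.hstack([a[90:310,150:500],b[100:320,150:500]]),(800,251)))
E
```

```text
32.5 [ 448.7 -302.3  178.7] [ 0.13 -0.68 -0.31] 88.20548800316378
top 0.79 [546.  248.9] -0.9658214449882507
side 0.71 [545.6 248.7] -0.966521143913269
```

View pics/c9.png

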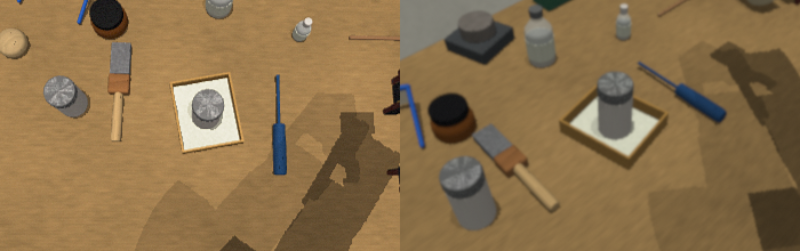

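The heavier jar stands upright in the middle of the tray. The lighter one is in its old place, and the arm is clear of both.

```bash
python3 -c "
from workcell import ctrl
print(ctrl.close_job())"
```

```text
the job is handed in; nothing more can be done
None
```

The right-hand jar is the heavier one. It now stands upright near the middle of the tray, and the lighter left-hand jar is back in its old place on the bench.

- **Lifting:** I lifted the left jar first, then the right, each about 76 mm. The left read about 1.7 N (0.18 kg) and the right about 5.0 N (0.5 kg). I set each back where it stood and let go before picking the right one up again for the tray.
- **Set-downs:** all three were gentle, with at most about 9 N at contact.
- **Final checks:**
  - The left jar's silhouette fits about 1 mm from where it started in both cameras.
  - For the jar in the tray, both pictures show it upright and inside the walls. The trained network did not report it in the last look, so I have no fitted position there.
  - The gripper was open and well clear, with forces near zero, when I handed in at about 33 s.

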